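Open the photometer's push-push sample hatch

ROBOT

A 6-joint arm with a two-finger parallel gripper is mounted at the origin on a cart in front of the work surface, level with it; the furniture and walls round the work are solid. World frame = base frame: x ahead of the robot, y to its left, z up, the work surface at z = 0. Lengths are in m, angles in rad, forces in N, time in s.
With the tool pointing down it reaches from about 0.375 to 0.975 m from the base axis. Payload 3.8 kg.
Tool frame: the origin (TCP) lies at the very end of the fingers, on their centre line; the grasp point (between the pads) lies 19 mm behind it; z points along the fingers, y is the line along which they close (so a half turn about z gives the same grasp; the last joint's range is limited). The gripper opens to 85 mm and grips with 20 to 120 N. Pads are 22 mm wide; open, the fingers measure 114 mm over their backs; the gripper's body (76 mm by 85 mm) begins 54 mm behind the grasp point. The pads swing forward as they close: fully open they stand 13 mm farther back than shut.
Start: joints at [-0.037, 0.264, 1.604, -0, 1.274, -0.037], TCP at [0.675, -0, 0.231] pointing down, gripper open.
Joint ranges: [-2.63, 2.63], [-0.94, 2.18], [0.31, 2.57], [-1.31, 4.45], [0, 2.66], [-2.55, 2.55]. Speed limits (rad/s): [2.57, 2.57, 3.14, 3.14, 3.14, 3.14].

INTERFACE

Orientations are given as a rotation vector (axis times angle).
In Python, from workcell import read_state, read_camera, calibration, finish_job gives the robot as it stands.
- The arm moves only by the tool step_arm, never from a script. Its argument "commands" is a list of rows, each an object of numbers: "fingers": the gripper's target within -1 to 1 (shut at 1, half-way at 0, fully open at -1); "dx", "dy", "dz": the shift along the tool's x, y, z in m; "roll": the turn about the tool's z in degrees. In form: [{"fingers": .., "dx": .., "dy": .., "dz": .., "roll": ..}, ...]. A call has 1 to 8 rows; each row is the pose to reach, as a shift and turn from the pose commanded when the call began, along the tool's axes at that moment; what a row does not reach only later rows make up. A row lasts 1/8 s, in which the tool goes at most 62.5 mm and 10.7 degrees, less where a joint would pass 70% of its speed; a pose out of reach is approached as far as the arm can. A call with a gripper value outside its range is refused whole. The fingers move at their own pace and stop on an object; "squeeze" is the grip in N (left out, the last holds). Time passes only in rows, so rows that repeat a pose let the fingers close. It gives the time, the measured TCP pose, the force, the opening and the grip force at its end, in the units of the state.
- read_state(): the state, without advancing time (a new reading comes with each control period).
- read_camera(name): name is "scene" or "side" or "wrist"; returns (picture, depth): 420x560x3 uint8, blue, green, red; 420x560 float32, m along the optical axis (not along the pixel's ray), 0 where there is no reading.
- calibration(name): a dict with "intrinsics" (3x3 intrinsics, pixels), "k1" (the pictures are not rectified: a ray, as slopes to the right and down, at radius r is drawn at 1 + k1 r^2 times it, then the intrinsics apply), "world_to_cam" (4x4, takes a point from world to camera coordinates). Camera axes: x right, y up, looking along -z (the intrinsics and any distortion apply to the point x, -y, -z); pixel columns grow to the right and rows downward; lengths in m; the calibration is good to about 2 mm. A picture is of the moment at which its call begins: read the wrist's pose just before it. calibration takes no time and is no camera call; for the wrist camera it gives the pose at the moment of the call.
- finish_job(): hands the job in; it is judged then, once.
The state is a dict: "time": time; "q": joint angles; "joint_vel": joint speeds; "joint_torque": joint torques, N m; "tool_pos": TCP position; "tcp_rot": TCP orientation; "wrist_force": force on the tool from outside, world axes, zero at the start; "torque": the same for the moment, N m; "width": opening from 0.0 (shut) to 1.0 (fully open); "grip_force": force on a finger pad.
Only numpy, scipy, OpenCV 4.12 (cv2) and the standard library are available. Lean on these libraries where they do the work, as an engineer would, in place of code of your own. Each camera call takes 0.05 s, during which the arm holds its last target. There are 200 camera calls.

TASK

Open the photometer's sample hatch ready for loading a tube: press the front of the shut hatch down and let go so that its push-push latch pops it up, and leave it untouched for at least two seconds to see that it stays up by itself. Then push it up and back with a fingertip as far as it goes, and let go of it there. Only press and push: do not lift or shift the photometer, and leave the other things on the bench where they are.

Things in the scene. Friction and masses are not known exactly. Their poses are not given: they have to be found in the camera images.
- photometer: Bench photometer, light grey, standing loose on rubber feet (about 1.9 kg), 230 mm deep (its x) x 160 wide (y) x 62 tall. Its front half slopes to the user with a display and five round keys; the flat rear half holds a dark rectangular hatch in a recess. Origin at the centre of its underside; x points from the keys to the hatch's hinge, y to its left, z up.
- hatch (a joint): Angle of the hatch, rad: 0 shut and latched, about level with the case; positive = swung up and back about the hinge at its rear, 1.80 at its stop (13 degrees past upright); -0.080 = pressed to the bottom of its recess. When unlatched a spring lifts it to 0.85 within a second; above that a friction hinge (0.4 N at the free edge) keeps it wherever it is put.
- hatch_press (a point): Where to press: on top of the hatch at the middle of three short white ribs, 73 mm from the hinge axis, 18 mm behind the front edge, on the centre line. Push-push latch: pressing here to the bottom (6 mm, about 3 N on the way, then a hard stop; it trips in the last 2 mm) and letting go frees the hatch; pressing the popped hatch down again latches it. Moves with the hatch; axes as the photometer's while shut.
- hatch_edge (a point): Middle of the hatch's free front edge, half-way through its thickness, 91 mm from the hinge axis. The hatch is a plate 98 mm wide, 5 mm thick. A white latch tongue, 7 mm wide, hangs 32 mm below the plate, 83 mm from the hinge axis, 20 to 46 mm to the right (-y) of the centre line. Moves with the hatch; axes as the photometer's while shut.
- hatch_hinge (a point): Middle of the hatch's hinge axis at the rear of its recess, 61.5 mm above the bench, fixed to the photometer and with its axes: the hinge axis is y, and the shut hatch lies towards -x.
- stopper_1: Bystander: red rubber stopper, 34 mm wide, 25 mm tall. Origin at the centre of its underside.
- beaker_small: Bystander: small glass beaker with blue liquid, 54 mm wide, 70 mm tall. Origin at the centre of its underside.
- notebook_1: Bystander: spiral notebook lying flat, 210 x 152 x 16 mm. Origin at the centre of its underside.
- pen_1: Bystander: blue and white pen lying on the notebook, 135 mm long. Origin at the centre of its underside.
- safety_goggles: Bystander: clear safety spectacles, 160 x 141 x 45 mm. Origin at the centre of its underside.

How it is judged:
By the outcome, as a careful person would: the job done as asked, in the order asked, and still so for the second after the job is handed in, with the robot touching nothing.
It also fails if it takes over 43 s, if anything falls off the work surface, if the arm or the gripper's body presses on something with over 40 N, if the wrist force passes 120 N, or if a joint passes its speed limit or range.

## Working session

There is one attempt and no reset: what is moved stays moved. The work goes in short steps, Python scripts to look and compute and a tool call to move; the robot and the scene stay as the last step left them, time stands still between calls to the robot, and variables do not carry over. Pictures are saved under pics/ and viewed, at most 10 in all, crops included, and the job is handed in when it is done.

Besides the shell and the picture viewer there is one more tool, called after ">>>" as name(argument=value, ...) on one line, values as JSON. step_arm: Moves the arm, as the interface text tells. Its arguments: {"type":"object","properties":{"commands":{"type":"array","items":{"type":"object","properties":{"fingers":{"type":"number"},"dx":{"type":"number"},"dy":{"type":"number"},"dz":{"type":"number"},"roll":{"type":"number"}}}},"squeeze":{"type":"number"}},"required":["commands"]}

```bash
mkdir -p pics; cat > h.py <<'E'
import numpy as np, cv2
from workcell import *
def snap(name,fn=None):
    c=calibration(name); im,d=read_camera(name)
    if fn: cv2.imwrite('pics/'+fn,im)
    return im,d,c
def ray(c,u,v):
    K=np.array(c['intrinsics']);k1=c['k1']
    a=np.array([(u-K[0,2])/K[0,0],(v-K[1,2])/K[1,1]]);s=a.copy()
    for _ in range(20): s=a/(1+k1*(s@s))
    T=np.linalg.inv(np.array(c['world_to_cam']))
    return T[:3,3],T[:3,:3]@np.array([s[0],-s[1],-1])
def onz(c,u,v,z):
    o,d=ray(c,u,v); return o+d*(z-o[2])/d[2]
def dep(c,u,v,D):
    o,d=ray(c,u,v); return o+d*D[int(v),int(u)]
E
python3 - <<'E'
from h import *
s=read_state();print(s['time'],s['tool_pos'],s['tcp_rot'],s['wrist_force'])
a=snap('scene')[0];b=snap('wrist')[0];
cv2.imwrite('pics/a.png',a);cv2.imwrite('pics/b.png',b);snap('side','c.png')
E
```

```text
0.0 [6.74265162e-01 1.60464699e-05 2.29938050e-01] [-2.22033579 -2.22022396  0.00237908] [-0.89664693  0.13252831  0.12409865]
```

View pics/a.png

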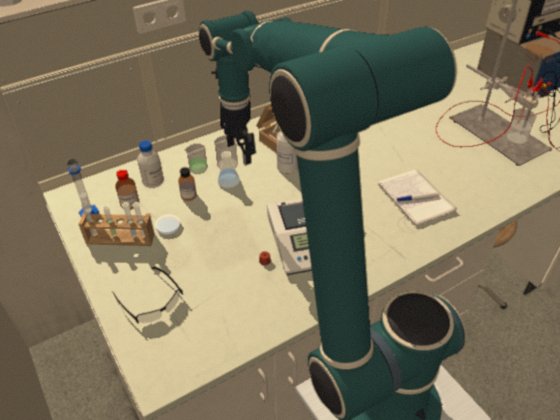

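View pics/b.png

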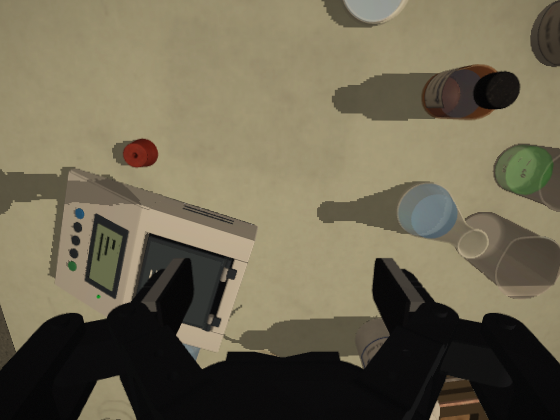

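View pics/c.png

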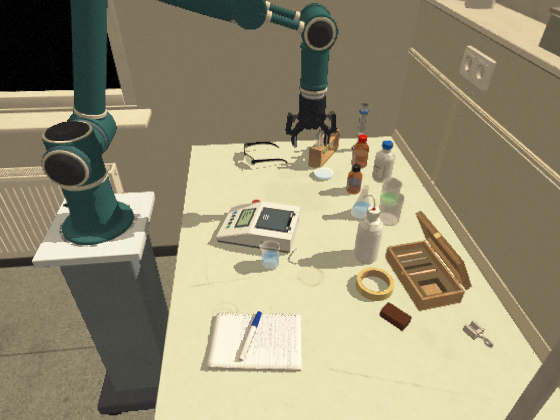

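The wrist view (image right ≈ world +x) shows the photometer at the left: keys near (75,240), dark hatch (150–235, 235–330), hinge knuckles at (229,273) and (215,322). The stopper is at (141,153), and the side view shows the small beaker just right (-y) of the photometer at (270,255).

```bash
python3 - <<'E'
from h import *
im,d,c=snap('wrist')
for n,p in dict(rearL=(254,228),rearR=(219,348),k1=(229,273),k2=(215,322),hfl=(150,237),hrl=(234,258),blue=(79,214),green=(72,266),stop=(141,153)).items():
    print(n,dep(c,*p,d).round(4),onz(c,*p,.0615).round(4))
cv2.imwrite('pics/d.png',cv2.resize(im[150:400,30:290],None,fx=2.3,fy=2.3,interpolation=cv2.INTER_CUBIC))
im,d,c=snap('side')
cr=im[190:290,200:330];cv2.imwrite('pics/e.png',cv2.resize(cr,None,fx=5,fy=5,interpolation=cv2.INTER_CUBIC))
for p in [(270,250),(265,265)]: print(dep(c,*p,d).round(3))
E
```

```text
rearL [ 0.6396 -0.0603  0.0264] [ 0.6431 -0.0467  0.0615]
rearR [ 0.5947 -0.2067  0.0598] [ 0.5952 -0.2052  0.0615]
k1 [ 0.6138 -0.0997  0.0638] [ 0.6133 -0.101   0.0615]
k2 [ 0.5937 -0.1648  0.0642] [ 0.5929 -0.1669  0.0615]
hfl [ 0.5296 -0.0569  0.0624] [ 0.5291 -0.0573  0.0615]
hrl [ 0.6197 -0.0827  0.0605] [ 0.6199 -0.0822  0.0615]
blue [ 0.4375 -0.039   0.0372] [ 0.4548 -0.0308  0.0615]
green [ 0.4155 -0.1061  0.0378] [ 0.4339 -0.0933  0.0615]
stop [0.5137 0.029  0.023 ] [0.5315 0.034  0.0615]
[ 0.533 -0.224  0.036]
[ 0.516 -0.265  0.019]
```

View pics/d.png

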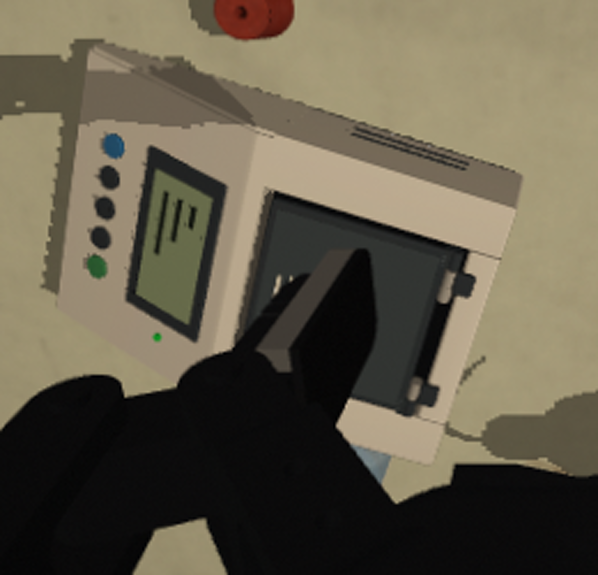

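View pics/e.png

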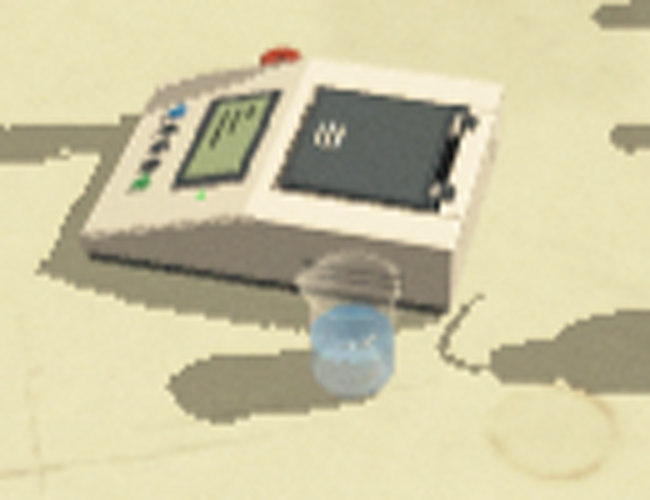

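The hatch is shut, with its ribs at side px (266,217), the photometer's yaw about -17°, and the beaker close beside its right side. Next I combine the estimates.

```bash
python3 - <<'E'
from h import *
c=calibration('wrist')
P=lambda u,v,z=.0615:onz(c,u,v,z)[:2]
f=lambda x,y:(30+x/2.3,150+y/2.3)
k1=P(*f(463,285),.064);k2=P(*f(428,395),.064)
rl=P(*f(516,208),.062);rr=P(*f(432,463),.062)
for a,b in((k1,k2),(rl,rr)):
    d=a-b;print(a,b,(a+b)/2,np.linalg.norm(d),np.degrees(np.arctan2(-d[0],d[1])))
hl=P(*f(275,193));hr=P(*f(467,250));d=hr-hl;print('recess left edge',hl,hr,np.degrees(np.arctan2(d[1],d[0])))
c=calibration('side')
g=lambda x,y:(200+x/5,190+y/5)
print('ribs side',P(*g(330,136),.063))
a=P(*g(464,122),.064);b=P(*g(446,188),.064);print(a,b,(a+b)/2)
E
```

```text
[ 0.6166283  -0.10090018] [ 0.59515999 -0.16484144] [ 0.60589415 -0.13287081] 0.06744904361505018 -18.55949721182826
[ 0.64345035 -0.06107727] [ 0.59374658 -0.21014121] [ 0.61859846 -0.13560924] 0.1571321800908662 -18.440413081156418
recess left edge [ 0.52932802 -0.0537597 ] [ 0.6190783  -0.08329654] -18.216390738510192
ribs side [ 0.53101349 -0.10764702]
[ 0.61378016 -0.10344207] [ 0.59539563 -0.16415689] [ 0.60458789 -0.13379948]
```

>>> step_arm(commands=[{"fingers":1,"roll":-10},{"fingers":1,"roll":-20},{"fingers":1,"roll":-30},{"fingers":1,"roll":-40},{"fingers":1,"roll":-50},{"fingers":1,"roll":-60},{"fingers":1,"roll":-70},{"fingers":1,"roll":-73}])

```text
invalid input
```

>>> step_arm(commands=[{"fingers":1,"dx":-0.02,"dy":-0.02,"dz":0,"roll":-10},{"fingers":1,"dx":-0.04,"dy":-0.05,"dz":0,"roll":-20},{"fingers":1,"dx":-0.06,"dy":-0.08,"dz":0,"roll":-30},{"fingers":1,"dx":-0.08,"dy":-0.11,"dz":0,"roll":-40},{"fingers":1,"dx":-0.1,"dy":-0.13,"dz":0,"roll":-50},{"fingers":1,"dx":-0.11,"dy":-0.14,"dz":0,"roll":-60},{"fingers":1,"dx":-0.11,"dy":-0.14,"dz":0,"roll":-70},{"fingers":1,"dx":-0.11,"dy":-0.14,"dz":0,"roll":-71.7}], squeeze=20)

```text
time: 1.25
tool_pos: [0.5348, -0.1102, 0.2313]
tcp_rot: [0.501, 3.101, 0.0]
wrist_force: [0.4, -0.4, 0.5]
width: -0.001
grip_force: 0.0
```

```bash
python3 - <<'E'
from h import *
s=read_state();print(s['time'],s['tool_pos'],s['tcp_rot'])
snap('wrist','f.png')
E
```

```text
1.25 [ 0.53479834 -0.11016661  0.23133809] [5.00748612e-01 3.10129084e+00 7.39906124e-05]
```

View pics/f.png

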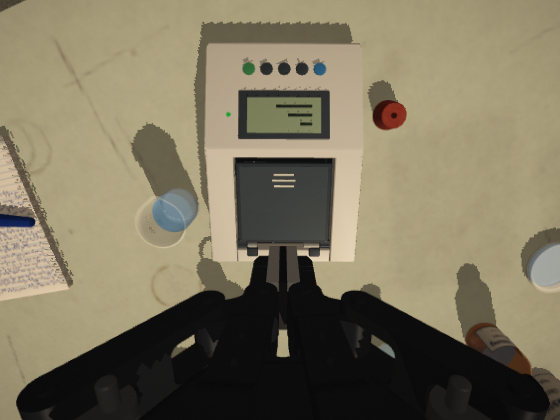

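The photometer now sits square in the view: ribs at (284,181), hinge knuckles at (252,250) and (315,250), fingertips shut near (283,250).

```bash
python3 - <<'E'
from h import *
from scipy.spatial.transform import Rotation as R
c=calibration('wrist');s=read_state();Rm=R.from_rotvec(s['tcp_rot']).as_matrix()
for n,u,v,z in(('rib',284,181,.063),('k1',252,250,.064),('k2',315,250,.064),('fl',235,158,.0615),('fr',333,158,.0615)):
    p=onz(c,u,v,z);print(n,p.round(4),'tool',(Rm.T@(p-s['tool_pos'])).round(4))
E
```

```text
rib [ 0.5302 -0.1075  0.063 ] tool [0.0053 0.0009 0.1683]
k1 [ 0.592  -0.1648  0.064 ] tool [-0.0714 -0.034   0.1673]
k2 [ 0.6138 -0.0995  0.064 ] tool [-0.0715  0.0348  0.1673]
fl [ 0.4924 -0.1469  0.0615] tool [ 0.0288 -0.0484  0.1698]
fr [ 0.5236 -0.0533  0.0615] tool [0.0286 0.0503 0.1698]
```

>>> step_arm(commands=[{"fingers":1,"dx":0.004,"dy":0.001,"dz":0.05,"roll":0},{"fingers":1,"dx":0.004,"dy":0.001,"dz":0.1,"roll":0},{"fingers":1,"dx":0.004,"dy":0.001,"dz":0.14,"roll":0},{"fingers":1,"dx":0.004,"dy":0.001,"dz":0.156,"roll":0},{"fingers":1,"dx":0.004,"dy":0.001,"dz":0.16,"roll":0},{"fingers":1,"dx":0.004,"dy":0.001,"dz":0.16,"roll":0}])

```text
time: 2.05
tool_pos: [0.5329, -0.1081, 0.0727]
tcp_rot: [0.5, 3.099, -0.0]
wrist_force: [0.5, -0.4, -0.7]
width: 0.001
grip_force: 0.0
```

>>> step_arm(commands=[{"fingers":1,"dx":0,"dy":0,"dz":0.005,"roll":0},{"fingers":1,"dx":0,"dy":0,"dz":0.01,"roll":0},{"fingers":1,"dx":0,"dy":0,"dz":0.01,"roll":0}])

```text
time: 2.42
tool_pos: [0.5325, -0.108, 0.0619]
tcp_rot: [0.499, 3.099, -0.0]
wrist_force: [1.1, 0.3, 1.4]
width: 0.002
grip_force: 0.8
```

>>> step_arm(commands=[{"fingers":1,"dx":0,"dy":0,"dz":0.002,"roll":0},{"fingers":1,"dx":0,"dy":0,"dz":0.004,"roll":0},{"fingers":1,"dx":0,"dy":0,"dz":0.004,"roll":0}])

```text
time: 2.8
tool_pos: [0.5326, -0.1081, 0.0587]
tcp_rot: [0.499, 3.1, -0.0]
wrist_force: [-1.0, 0.0, 10.3]
width: 0.001
grip_force: 4.8
```

>>> step_arm(commands=[{"fingers":1,"dx":0,"dy":0,"dz":0.001,"roll":0},{"fingers":1,"dx":0,"dy":0,"dz":0.001,"roll":0}])

```text
time: 3.05
tool_pos: [0.5327, -0.1081, 0.0586]
tcp_rot: [0.499, 3.1, -0.0]
wrist_force: [-3.2, 0.8, 14.7]
width: -0.002
grip_force: 7.6
```

>>> step_arm(commands=[{"fingers":1,"dx":0.01,"dy":0,"dz":-0.05,"roll":0},{"fingers":1,"dx":0.02,"dy":0,"dz":-0.11,"roll":0},{"fingers":1,"dx":0.05,"dy":0,"dz":-0.16,"roll":0},{"fingers":1,"dx":0.07,"dy":0,"dz":-0.16,"roll":0},{"fingers":1,"dx":0.07,"dy":0,"dz":-0.16,"roll":0},{"fingers":1,"dx":0.07,"dy":0,"dz":-0.16,"roll":0},{"fingers":1,"dx":0.07,"dy":0,"dz":-0.16,"roll":0},{"fingers":1,"dx":0.07,"dy":0,"dz":-0.16,"roll":0}])

```text
time: 4.05
tool_pos: [0.4651, -0.0859, 0.2154]
tcp_rot: [-0.499, -3.1, -0.0]
wrist_force: [-0.3, 0.4, -0.0]
width: -0.001
grip_force: 0.0
```

>>> step_arm(commands=[{"dx":0,"fingers":1,"dy":0,"dz":0,"roll":0},{"dx":0,"fingers":1,"dy":0,"dz":0,"roll":0},{"dx":0,"fingers":1,"dy":0,"dz":0,"roll":0},{"dx":0,"fingers":1,"dy":0,"dz":0,"roll":0},{"dx":0,"fingers":1,"dy":0,"dz":0,"roll":0},{"dx":0,"fingers":1,"dy":0,"dz":0,"roll":0},{"dx":0,"fingers":1,"dy":0,"dz":0,"roll":0},{"dx":0,"fingers":1,"dy":0,"dz":0,"roll":0}])

```text
time: 5.05
tool_pos: [0.4651, -0.0858, 0.2163]
tcp_rot: [0.5, 3.102, -0.0]
wrist_force: [-0.2, -0.3, -0.1]
width: 0.0
grip_force: 0.0
```

>>> step_arm(commands=[{"dx":0,"fingers":1,"dy":0,"dz":0,"roll":0},{"dx":0,"fingers":1,"dy":0,"dz":0,"roll":0},{"dx":0,"fingers":1,"dy":0,"dz":0,"roll":0},{"dx":0,"fingers":1,"dy":0,"dz":0,"roll":0},{"dx":0,"fingers":1,"dy":0,"dz":0,"roll":0},{"dx":0,"fingers":1,"dy":0,"dz":0,"roll":0},{"dx":0,"fingers":1,"dy":0,"dz":0,"roll":0},{"dx":0,"fingers":1,"dy":0,"dz":0,"roll":0}])

```text
time: 6.05
tool_pos: [0.465, -0.0858, 0.2163]
tcp_rot: [-0.5, -3.102, -0.0]
wrist_force: [-0.0, -0.6, 1.0]
width: 0.003
grip_force: 0.0
```

```bash
python3 - <<'E'
from h import *
s=read_state();print(s['time'],s['tool_pos'])
a,d,c=snap('side');b=snap('wrist')[0]
cv2.imwrite('pics/g.png',np.hstack([cv2.resize(a[160:290,190:350],(480,390)),cv2.resize(b,(320,390))]))
E
```

```text
6.05 [ 0.46503231 -0.08580731  0.21627767]
```

View pics/g.png

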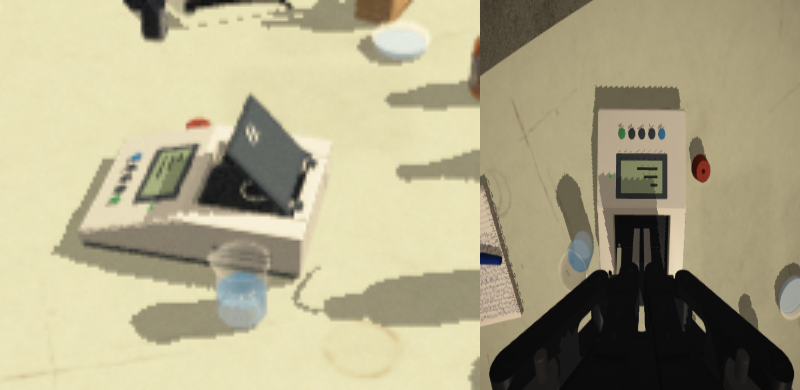

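The hatch has popped up and stands at roughly 49° in the side view (free edge near (248,97)); nothing else has moved. I lower the shut fingers in front of it, clear of it, then push back.

>>> step_arm(commands=[{"dx":0,"fingers":1,"dy":0.006,"dz":0.03,"roll":0},{"dx":0,"fingers":1,"dy":0.006,"dz":0.07,"roll":0},{"dx":0,"fingers":1,"dy":0.006,"dz":0.1,"roll":0},{"dx":0,"fingers":1,"dy":0.006,"dz":0.1,"roll":0},{"dx":-0.02,"fingers":1,"dy":0.006,"dz":0.1,"roll":0},{"dx":-0.04,"fingers":1,"dy":0.006,"dz":0.1,"roll":0},{"dx":-0.055,"fingers":1,"dy":0.006,"dz":0.1,"roll":0},{"dx":-0.065,"fingers":1,"dy":0.006,"dz":0.1,"roll":0}])

```text
time: 7.15
tool_pos: [0.53, -0.101, 0.1174]
tcp_rot: [0.499, 3.1, -0.0]
wrist_force: [-0.9, 0.4, -0.5]
width: 0.004
grip_force: 0.0
```

>>> step_arm(commands=[{"dx":-0.008,"fingers":1,"dy":0,"dz":0,"roll":0},{"dx":-0.016,"fingers":1,"dy":0,"dz":0,"roll":0},{"dx":-0.024,"fingers":1,"dy":0,"dz":0,"roll":0},{"dx":-0.032,"fingers":1,"dy":0,"dz":0,"roll":0},{"dx":-0.04,"fingers":1,"dy":0,"dz":0,"roll":0}])

```text
time: 7.78
tool_pos: [0.5673, -0.1133, 0.1163]
tcp_rot: [0.5, 3.101, -0.0]
wrist_force: [-0.8, 0.4, 0.9]
width: -0.001
grip_force: 0.5
```

```bash
python3 - <<'E'
from h import *
s=read_state();print(s['time'],s['tool_pos'],s['wrist_force'])
a,d,c=snap('side')
cv2.imwrite('pics/i.png',cv2.resize(a[130:290,190:350],(600,600)))
E
```

```text
7.775 [ 0.56733481 -0.11333029  0.1163045 ] [-0.83529266  0.37734027  0.94651864]
```

View pics/i.png

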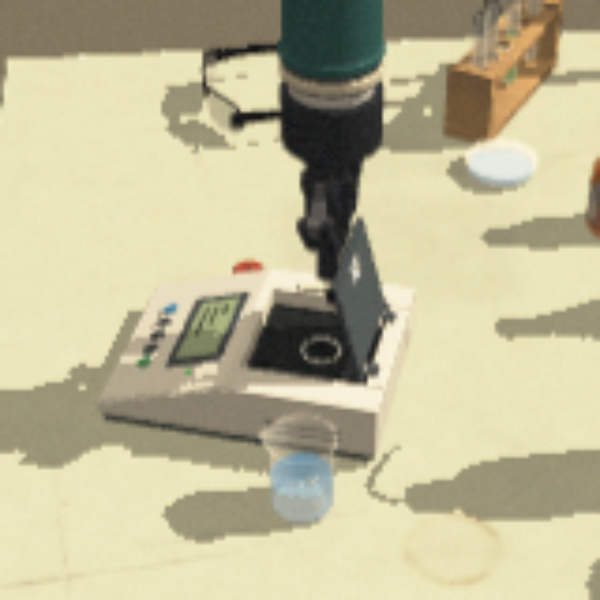

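The finger is in front of the hatch, which now stands at about 70–75°, and the force is small. I keep pushing.

>>> step_arm(commands=[{"dx":-0.008,"fingers":1,"dy":0,"dz":0,"roll":0},{"dx":-0.016,"fingers":1,"dy":0,"dz":0,"roll":0},{"dx":-0.024,"fingers":1,"dy":0,"dz":0,"roll":0},{"dx":-0.03,"fingers":1,"dy":0,"dz":0,"roll":0},{"dx":-0.03,"fingers":1,"dy":0,"dz":0,"roll":0}])

```text
time: 8.45
tool_pos: [0.5957, -0.1227, 0.1162]
tcp_rot: [0.5, 3.101, -0.0]
wrist_force: [0.3, 0.5, -0.2]
width: 0.001
grip_force: 0.0
```

>>> step_arm(commands=[{"dx":-0.003,"fingers":1,"dy":0,"dz":0,"roll":0},{"dx":-0.003,"fingers":1,"dy":0,"dz":0,"roll":0}])

```text
time: 8.7
tool_pos: [0.598, -0.1235, 0.1163]
tcp_rot: [0.5, 3.101, -0.0]
wrist_force: [-0.5, -0.2, -0.3]
width: 0.0
grip_force: 0.0
```

>>> step_arm(commands=[{"dx":-0.003,"fingers":1,"dy":0,"dz":0,"roll":0},{"dx":-0.003,"fingers":1,"dy":0,"dz":0,"roll":0}])

```text
time: 8.95
tool_pos: [0.6004, -0.1242, 0.1161]
tcp_rot: [-0.499, -3.101, -0.0]
wrist_force: [-1.9, 0.7, 0.6]
width: 0.002
grip_force: 1.0
```

>>> step_arm(commands=[{"dx":-0.002,"fingers":1,"dy":0,"dz":0,"roll":0},{"dx":-0.002,"fingers":1,"dy":0,"dz":0,"roll":0}])

```text
time: 9.2
tool_pos: [0.6006, -0.1243, 0.116]
tcp_rot: [-0.499, -3.097, -0.001]
wrist_force: [-6.2, 3.5, 4.6]
width: -0.004
grip_force: 4.0
```

>>> step_arm(commands=[{"dx":-0.001,"fingers":1,"dy":0,"dz":0,"roll":0},{"dx":-0.001,"fingers":1,"dy":0,"dz":0,"roll":0}])

```text
time: 9.45
tool_pos: [0.6007, -0.1244, 0.116]
tcp_rot: [-0.498, -3.095, -0.001]
wrist_force: [-9.5, 3.8, 6.4]
width: -0.002
grip_force: 5.4
```

It is on its stop (force rises, no more travel). I back off to the front, then up.

>>> step_arm(commands=[{"dx":0.006,"fingers":1,"dy":0,"dz":0,"roll":0},{"dx":0.03,"fingers":1,"dy":0,"dz":0,"roll":0},{"dx":0.07,"fingers":1,"dy":0,"dz":0,"roll":0},{"dx":0.1,"fingers":1,"dy":0,"dz":-0.04,"roll":0},{"dx":0.12,"fingers":1,"dy":0,"dz":-0.1,"roll":0},{"dx":0.12,"fingers":1,"dy":0,"dz":-0.12,"roll":0},{"dx":0.12,"fingers":1,"dy":0,"dz":-0.12,"roll":0},{"dx":0.12,"fingers":1,"dy":0,"dz":-0.12,"roll":0}])

```text
time: 10.45
tool_pos: [0.4893, -0.0876, 0.2351]
tcp_rot: [-0.499, -3.101, -0.0]
wrist_force: [-0.4, -0.8, -0.9]
width: -0.007
grip_force: 0.0
```

```bash
python3 - <<'E'
from h import *
s=read_state();print(s['time'],s['tool_pos'],s['wrist_force'])
a,d,c=snap('side');b=snap('wrist')[0]
cv2.imwrite('pics/j.png',np.hstack([cv2.resize(a[160:290,190:350],(480,390)),cv2.resize(b,(320,390))]))
E
```

```text
10.45 [ 0.48934804 -0.087615    0.2350507 ] [-0.39696973 -0.77944683 -0.87908545]
```

View pics/j.png

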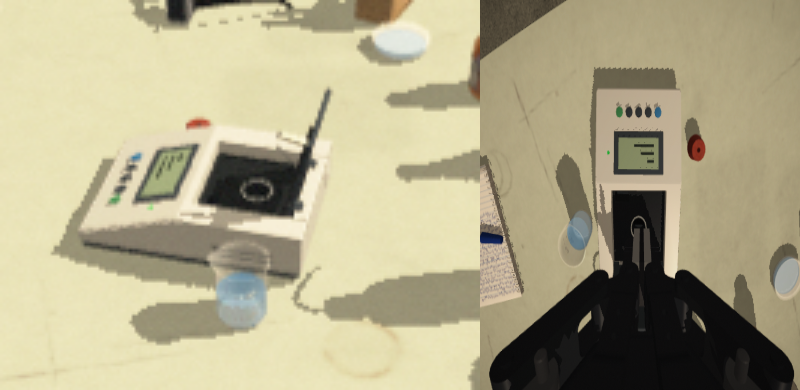

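The hatch leans back past upright (edge at (328,92), hinge at (303,200)). The photometer and the bystanders have not moved, and the gripper is clear.

```bash
python3 -c "
from workcell import *
print(finish_job())"
```

```text
the job is handed in; nothing more can be done
None
```

The hatch popped up and stayed up untouched for over two seconds; I then pushed it back to its stop and let go, and it stayed there with the photometer and the other items unmoved in the last pictures, and the job is handed in.

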